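Share out the hanger nuts from the shaker over the tray

TASK

Take the nut shaker out of the leaning rack and shake all six nuts out through its mouth into the metal tray, spread about evenly: at least two nuts in each half of the tray. Then stand the empty shaker upright on the bench top and let go of it; leave the can, the tape roll and the cardboard box where they are.

Things in the scene. Friction and masses are not known exactly. Their poses are not given: they have to be found in the camera images.
- shaker: clear slim box, black base, lid and fin, 0.18-0.29 kg empty, six loose nuts inside. 88 (x) x 32 (y) x 45 (z) mm, one nut wide inside (26 mm); origin at the centre of its underside, z out of the lid. Mouth in the +x wall at floor level (floor 4 mm): 26 wide, 24 mm high, then a chute, open on top, ending at x = 60 mm. Starts flat on the rack's deck, leaning with it
- shaker_fin (a point): middle of the upright grip fin on the shaker's lid, x = 0, y = 0, z = 77 mm in the shaker's frame, same axes. The fin is 14 mm thick (x), 30 mm wide (y) and runs from z = 45 to z = 95 mm
- shaker_mouth (a point): middle of the chute's outer edge, x = 60, y = 0, z = 4 mm in the shaker's frame, same axes. No lip or gate: held level, the nuts stay; with the mouth side tipped down they start to slide out at about 27 to 35 degrees, earlier if shaken along x; if they jam in the mouth, shake
- rack: fixed steel rack, foot 110 x 100 mm, origin under the foot's centre, z up. Its deck slopes 25 deg down towards the rack's -x (about to the robot), deck centre 50 mm above the bench; a 12 mm lip at the low edge, 14 mm cheeks 48 mm apart at the sides, high edge open. It stands left or right of the tray. The shaker's +x points up the slope (rack's +x) at the start
- tray: fixed shallow bare metal tray, 160 (x) x 240 (y) x 35 (z) mm outside, walls and floor 6 mm, origin at the centre of its underside, z up. A rib 4 mm thick along x across its middle (y = 0), 12 mm above the floor, parts it into two halves, +y and -y
- spray_can: bystander: grey can 60 mm across, 120 mm tall; origin at the centre of its underside
- tape_roll: bystander: roll of metal tape lying flat, 84 mm across, 48 mm high; origin at the centre of its underside
- screw_box: bystander: cardboard box 55 x 100 x 50 mm; origin at the centre of its underside
- nut0: steel hexagon nut, about 20 mm across and 10 mm thick, 17 g; starts lying inside the shaker; origin at the centre of one flat face, z through the hole
- nut1: steel hexagon nut, about 20 mm across and 10 mm thick, 17 g; starts lying inside the shaker; origin at the centre of one flat face, z through the hole
- nut2: steel hexagon nut, about 20 mm across and 10 mm thick, 17 g; starts lying inside the shaker; origin at the centre of one flat face, z through the hole
- nut3: steel hexagon nut, about 20 mm across and 10 mm thick, 17 g; starts lying inside the shaker; origin at the centre of one flat face, z through the hole
- nut4: steel hexagon nut, about 20 mm across and 10 mm thick, 17 g; starts lying inside the shaker; origin at the centre of one flat face, z through the hole
- nut5: steel hexagon nut, about 20 mm across and 10 mm thick, 17 g; starts lying inside the shaker; origin at the centre of one flat face, z through the hole
Mind the look-alikes: they are no part of the job. What is meant by the shaker is not blue or yellow, and is the smaller of those in its own colour.

How it is judged (in metres and radians):
On the way, in this order (a step that is already met when the one before it is completed fails the run):
1. the shaker is held with its mouth over the tray, clear of it (x of shaker_mouth in the frame of tray between -0.08 and 0.08 m and y of shaker_mouth in the frame of tray between -0.12 and 0.12 m and z of shaker_mouth in the frame of tray above 0.02 m and contact force between the fingers and shaker above 1 N), for 0.1 s.
2. all six nuts lie in the tray, at least two in each half (x of nut0 in the frame of tray between -0.078 and 0.078 m and y of nut0 in the frame of tray between -0.118 and 0.118 m and z of nut0 in the frame of tray between 0 and 0.04 m and x of nut1 in the frame of tray between -0.078 and 0.078 m and y of nut1 in the frame of tray between -0.118 and 0.118 m and z of nut1 in the frame of tray between 0 and 0.04 m and x of nut2 in the frame of tray between -0.078 and 0.078 m and y of nut2 in the frame of tray between -0.118 and 0.118 m and z of nut2 in the frame of tray between 0 and 0.04 m and x of nut3 in the frame of tray between -0.078 and 0.078 m and y of nut3 in the frame of tray between -0.118 and 0.118 m and z of nut3 in the frame of tray between 0 and 0.04 m and x of nut4 in the frame of tray between -0.078 and 0.078 m and y of nut4 in the frame of tray between -0.118 and 0.118 m and z of nut4 in the frame of tray between 0 and 0.04 m and x of nut5 in the frame of tray between -0.078 and 0.078 m and y of nut5 in the frame of tray between -0.118 and 0.118 m and z of nut5 in the frame of tray between 0 and 0.04 m and y of any of nut0, nut1, nut2, nut3, nut4 in the frame of tray above 0 m and y of any of nut0, nut1, nut2, nut3, nut5 in the frame of tray above 0 m and y of any of nut0, nut1, nut2, nut4, nut5 in the frame of tray above 0 m and y of any of nut0, nut1, nut3, nut4, nut5 in the frame of tray above 0 m and y of any of nut0, nut2, nut3, nut4, nut5 in the frame of tray above 0 m and y of any of nut1, nut2, nut3, nut4, nut5 in the frame of tray above 0 m and y of any of nut0, nut1, nut2, nut3, nut4 in the frame of tray below 0 m and y of any of nut0, nut1, nut2, nut3, nut5 in the frame of tray below 0 m and y of any of nut0, nut1, nut2, nut4, nut5 in the frame of tray below 0 m and y of any of nut0, nut1, nut3, nut4, nut5 in the frame of tray below 0 m and y of any of nut0, nut2, nut3, nut4, nut5 in the frame of tray below 0 m and y of any of nut1, nut2, nut3, nut4, nut5 in the frame of tray below 0 m), for 0.2 s.
At the end, for the whole second after the job is handed in: All six nuts lie at rest inside the tray's walls (below its rim level plus 5 mm), at least two on each side of the middle rib; the shaker stands upright (within 0.1 rad) and at rest directly on the bench top (underside within 4 mm of it), not in the rack or tray (all of step 2 and linear speed of each of nut0, nut1, nut2, nut3, nut4, nut5 below 0.03 m/s and angle between shaker's own z axis and vertical below 0.1 rad and height (world z) of shaker between -0.004 and 0.004 m and linear speed of shaker below 0.02 m/s); the robot touches nothing.
It fails at once if the spray can is moved by more than 30 mm (distance of spray_can from where it was at the start of the episode above 0.03 m).
It fails at once if the tape roll is moved by more than 30 mm (distance of tape_roll from where it was at the start of the episode above 0.03 m).
It fails at once if the screw box is moved by more than 30 mm (distance of screw_box from where it was at the start of the episode above 0.03 m).
It also fails if it takes over 54 s, if anything falls off the work surface, if the arm or the gripper's body presses on something with over 40 N, if the wrist force passes 120 N, or if a joint passes its speed limit or range.

ROBOT

A 6-joint arm with a two-finger parallel gripper is mounted at the origin on the work surface. World frame = base frame: x ahead of the robot, y to its left, z up, the work surface at z = 0. Lengths are in mm, angles in degrees, forces in N, time in s.
With the tool pointing down it reaches from about 275 to 825 mm from the base axis. Payload 4.9 kg.
Tool frame: the origin (TCP) lies midway between the tips of the shut fingers; the grasp point (between the pads) lies ctrl.hold_point_z behind it (ctrl.hold_point_z is the distance from the TCP to the grasp point, in mm); z points along the fingers, y is the line along which they close (so a half turn about z gives the same grasp; the last joint's range is limited). The gripper opens to 85 mm and grips with 20 to 120 N. Pads are 22 mm wide; open, the fingers measure 114 mm over their backs; the gripper's body (76 mm by 85 mm) begins 54 mm behind the grasp point. The pads swing forward as they close: fully open they stand 13 mm farther back than shut.
Start: joints at [66.566, 18.69, -11.035, 60.275, 0, 82.311], TCP at [149.239, 529.383, 231.281] pointing down, gripper open.
Joint ranges: [-152.03, 152.03], [-55.5, 102.48], [-74.3, 77.21], [-110.64, 120.58], [-84.22, 78.4], [-180, 180]. Speed limits (degrees/s): [147.25, 147.25, 180, 180, 180, 180].

INTERFACE

Orientations are given as a 3x3 rotation matrix whose columns are the frame's x, y, z axes.
In Python, from rig import ctrl, snapshot, camera_params, ticket gives the robot as it stands.
- The arm moves only by the tool drive_tool, never from a script. Its argument "plan" is a list of rows, each a list of 5 numbers: the shift along the tool's x, y, z in mm, then the turn about the tool's z in rad, then the opening, from 0 (shut) to 1 (fully open). In form: [[dx, dy, dz, twist, hand], ...]. A call has 1 to 12 rows; each row shifts and turns the commanded pose from where the row before left it, along the tool's axes as they then stand; what a row does not reach is not made up. A row lasts 1/12 s, in which the tool goes at most 41.7 mm and 7.16 degrees, less where a joint would pass 70% of its speed; a pose out of reach is approached as far as the arm can. A call with a gripper value outside its range is refused whole. The fingers move at their own pace and stop on an object; the grip force is fixed at half the most. Time passes only in rows, so rows that do not move let the fingers close. It gives the time, the measured TCP pose, the force, the opening and the grip force at its end, in the units of the state.
- ctrl.get_state(): the state, without advancing time (a new reading comes with each control period).
- snapshot(name): name is "scene" or "top" or "wrist"; returns the picture (400x640x3 uint8, red, green, blue); there is no depth.
- camera_params(name): a dict with "intrinsics" (3x3 intrinsics, pixels), "R" (3x3) and "t" (3): a world point X has camera coordinates R X + t. Camera axes: x right, y down, z forward; pixel columns grow to the right and rows downward; lengths in mm; the calibration is good to about 2 mm. The wrist camera is an equidistant fisheye: a pixel r from the principal point sees the ray r / f radians off the axis. A picture is of the moment at which its call begins: read the wrist's pose just before it. camera_params takes no time and is no camera call; for the wrist camera it gives the pose at the moment of the call.
- ticket.job_done(): hands the job in; it is judged then, once.
The state is a dict: "clock": time; "qpos": joint angles; "joint_velocities": joint speeds; "tau": joint torques, N m; "ee_pos": TCP position; "orientation": TCP orientation; "force": force on the tool from outside, world axes, zero at the start; "ft_torque": the same for the moment, N m; "grip_width": opening from 0.0 (shut) to 1.0 (fully open); "grip_force": force on a finger pad.
Only numpy, scipy, OpenCV 4.12 (cv2) and the standard library are available. Lean on these libraries where they do the work, as an engineer would, in place of code of your own. Each camera call takes 0.05 s, during which the arm holds its last target. There are 200 camera calls.

## Working session

There is one attempt and no reset: what is moved stays moved. The work goes in short steps, Python scripts to look and compute and a tool call to move; the robot and the scene stay as the last step left them, time stands still between calls to the robot, and variables do not carry over. Pictures are saved under pics/ and viewed, at most 10 in all, crops included, and the job is handed in when it is done.

Besides the shell and the picture viewer there is one more tool, called after "Emit:" as name(argument=value, ...) on one line, values as JSON. drive_tool: Moves the arm, as the interface text tells. Its arguments: {"type":"object","properties":{"plan":{"type":"array","items":{"type":"array","items":{"type":"number"}}}},"required":["plan"]}

```bash
mkdir -p pics; ls
python3 - <<'E'
from rig import ctrl,snapshot,camera_params
import cv2,numpy as np
np.set_printoptions(precision=4,suppress=True)
for n in("scene","top"):
    p=camera_params(n);print(n,p["intrinsics"].tolist(),p["R"].tolist(),p["t"])
    cv2.imwrite(f"pics/{n}0.png",snapshot(n)[:,:,::-1])
print(ctrl.get_state(),ctrl.hold_point_z)
E
```

```text
pics
scene [[404.28149692009094, 0.0, 327.6455908377803], [0.0, 404.28149692009094, 200.58627498515816], [0.0, 0.0, 1.0]] [[0.6021771417492425, 0.7982772627793093, -0.01166626265289796], [0.5462640190033012, -0.4226405760795432, -0.7231670380994372], [-0.5822184396745554, 0.4291018004864644, -0.6905746399356125]] [-303.0043 -230.4333 1255.9046]
top [[418.42756856227726, 0.0, 324.73916500409416], [0.0, 418.42756856227726, 192.23481781669264], [0.0, 0.0, 1.0]] [[-0.11378285387974021, -0.9934802873971009, -0.007097937471947787], [-0.9617848990139766, 0.11193806246538884, -0.2498793272765272], [0.24904471524538876, -0.021605293908408034, -0.9682509700916775]] [ 14.7062 570.4414 864.5578]
{'clock': 0.1, 'qpos': array([ 66.5666,  18.7282, -11.0839,  60.2773,  -0.0013,  82.3119]), 'joint_velocities': array([-0.0403, -0.0667,  0.2092,  0.0538,  0.0068,  0.01  ]), 'tau': array([  0.0004, -44.4238,  26.3039,   0.0079,  -0.0002,   0.    ]), 'ee_pos': array([149.0274, 528.8858, 230.5933]), 'orientation': array([[-0.9625,  0.2714, -0.0006],
       [ 0.2714,  0.9625, -0.0014],
       [ 0.0002, -0.0015, -1.    ]]), 'force': array([-0.1734, -0.5604,  0.0574]), 'ft_torque': array([-0.0568, -0.0517, -0.0335]), 'grip_force': 0.0, 'grip_width': 1.0004795261317474} 18.700000000000003
```

View pics/scene0.png

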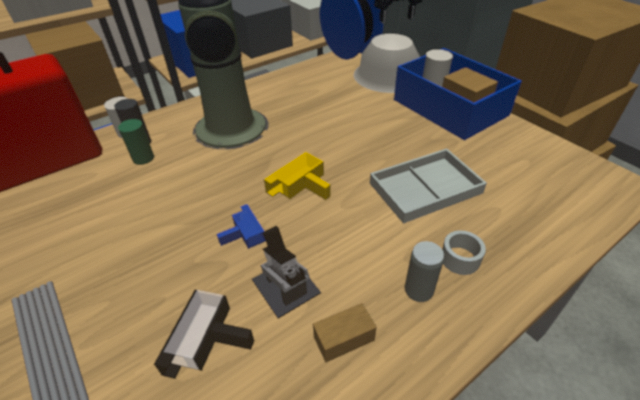

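View pics/top0.png

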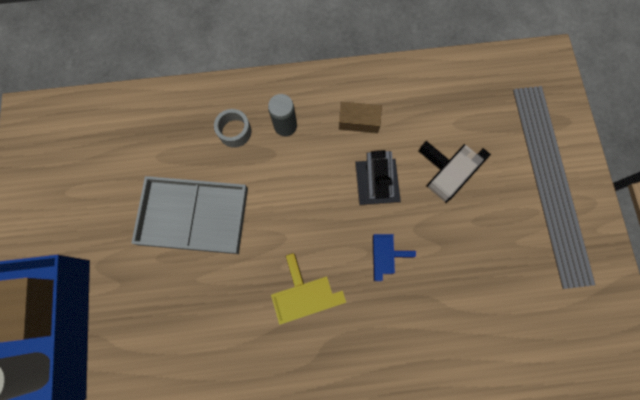

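Candidates in the pictures:
- Black/clear one in the rack: scene (285,270), top (380,175).
- Larger black/clear one on the bench: scene (205,335), top (458,172).
- Blue: top (385,255).
- Yellow: top (305,300).

By the description it is the smaller black one, in the rack. I'll check that in a close crop.

Run:
```python
import cv2,numpy as np
s=cv2.imread("pics/scene0.png");t=cv2.imread("pics/top0.png")
def c(i,x,y,w,h,k):
    o=cv2.resize(i[y:y+h,x:x+w],None,fx=k,fy=k,interpolation=cv2.INTER_CUBIC)
    for g in range(0,w,10):
        cv2.putText(o,str(x+g),(g*k,8),0,.28,(0,0,255));cv2.line(o,(g*k,10),(g*k,14),(0,0,255))
    for g in range(0,h,10):
        cv2.putText(o,str(y+g),(0,g*k+4),0,.28,(0,0,255))
    return np.clip(o*1.5,0,255).astype(np.uint8)
a=c(s,246,220,80,100,6)[:,:400*2];b=c(t,345,140,60,70,6)
o=np.zeros((600,800,3),np.uint8);o[:600,:440]=a[:600,20:460];o[:420,440:800]=b
cv2.imwrite("pics/crop1.png",o)
```

```text
(no output)
```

View pics/crop1.png

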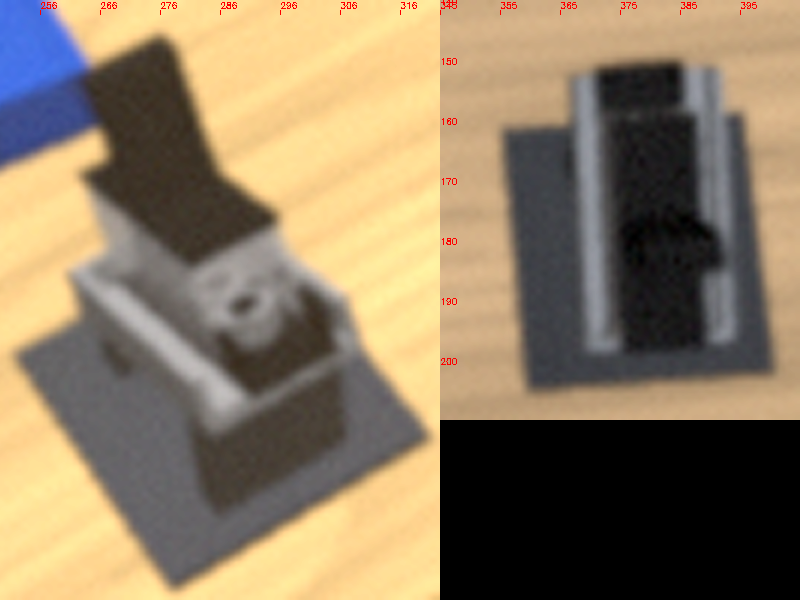

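The crop confirms it: the small black shaker sits in the rack with a nut in its mouth, which faces the scene camera. Its fin top is at scene about (271,230) and top about (385,181).

```bash
cat > h.py <<'E'
import numpy as np,cv2
from rig import ctrl,snapshot,camera_params
np.set_printoptions(precision=2,suppress=True)
def ray(n,u,v,p=None):
    p=p or camera_params(n);K=np.array(p["intrinsics"]);R=np.array(p["R"]);t=np.array(p["t"])
    a=np.array([(u-K[0,2])/K[0,0],(v-K[1,2])/K[1,1]])
    if n=="wrist":
        r=np.hypot(*a);d=np.r_[a/r*np.sin(r),np.cos(r)] if r>1e-9 else np.array([0,0,1.])
    else: d=np.r_[a,1]
    d=R.T@d
    return -R.T@t,d/np.linalg.norm(d)
def plane(n,u,v,z,p=None):
    c,d=ray(n,u,v,p);return c+d*(z-c[2])/d[2]
def tri(*rs):
    A=sum(np.eye(3)-np.outer(d,d) for c,d in rs);b=sum((np.eye(3)-np.outer(d,d))@c for c,d in rs)
    X=np.linalg.solve(A,b);return X,[np.linalg.norm((np.eye(3)-np.outer(d,d))@(X-c)) for c,d in rs]
E
python3 - <<'E'
from h import *
print("fin top",tri(ray("scene",271.3,230.3),ray("top",384.7,181.5)))
f=[plane("top",*q,5) for q in((355.8,161.3),(395.3,159.2),(400.5,202),(360,204.7))]
f=np.array(f);print("foot",f,f.mean(0),[np.linalg.norm(f[i]-f[i-1]) for i in range(4)])
u=f[0]+f[1]-f[2]-f[3];print("rack yaw",np.degrees(np.arctan2(u[1],u[0])))
i=cv2.imread("pics/top0.png");hs=cv2.cvtColor(i,cv2.COLOR_BGR2HSV)
m=cv2.inRange(hs[120:280,110:265],(0,0,60),(180,70,255))
c=max(cv2.findContours(m,0,2)[0],key=cv2.contourArea)
q=cv2.approxPolyDP(cv2.convexHull(c),6,True)[:,0]+[110,120];print(q)
P=np.array([plane("top",*a,35) for a in q]);print("tray rim z35",P,P.mean(0),[np.linalg.norm(P[i]-P[i-1]) for i in range(len(P))])
for a,b in(((372,183),None),((445,153),None),((484,185),None),((402,217),None)):print("scene tray",plane("scene",*a,35))
for n,a in(("can",(281,102)),("tape",(232,127)),("sbox",(361,117))):print(n,plane("top",*a,50))
print("nuts/big",plane("top",458,172,20))
E
```

```text
fin top (array([ 562.13, -176.7 ,  131.67]), [np.float64(0.9087772493200008), np.float64(0.908777249320154)])
foot [[ 654.73 -136.86    5.  ]
 [ 648.85 -233.76    5.  ]
 [ 540.87 -229.31    5.  ]
 [ 545.47 -132.4     5.  ]] [ 597.48 -183.08    5.  ] [np.float64(109.34338382328113), np.float64(97.07760623922564), np.float64(108.0745027067774), np.float64(97.02724042125041)]
rack yaw -2.349333646743792
[[144 176]
 [245 184]
 [238 253]
 [131 243]]
tray rim z35 [[666.74 368.09  35.  ]
 [619.47 131.99  35.  ]
 [460.23 158.37  35.  ]
 [510.65 398.46  35.  ]] [564.27 264.23  35.  ] [np.float64(159.02128136775167), np.float64(240.78571524436921), np.float64(161.41104938744047), np.float64(245.330388824298)]
scene tray [498.23 142.04  35.  ]
scene tray [526.55 378.33  35.  ]
scene tray [671.99 353.96  35.  ]
scene tray [627.57 117.94  35.  ]
can [811.62  28.57  50.  ]
tape [760.14 150.97  50.  ]
sbox [ 749.71 -159.2    50.  ]
nuts/big [ 594.68 -374.46   20.  ]
```

Emit:
drive_tool(plan=[[-28,-27,0,0,1],[-28,-27,0,0,1],[-28,-27,0,0,1],[-28,-27,0,0,1],[-28,-27,0,0,1],[-28,-27,0,0,1],[-28,-27,0,0,1],[-28,-27,0,0,1],[-28,-27,0,0,1],[-28,-27,0,0,1],[-28,-27,0,0,1],[-28,-27,0,0,1]])

```text
clock: 1.1
ee_pos: [385.0, 124.5, 231.2]
orientation: [[-0.962, 0.271, -0.0], [0.271, 0.962, 0.0], [0.0, 0.0, -1.0]]
force: [1.8, 0.9, 0.3]
grip_width: 1.002
grip_force: 0.0
```

Emit:
drive_tool(plan=[[-28,-27,0,0,1],[-28,-27,0,0,1],[-28,-27,0,0,1],[-28,-27,0,0,1],[-28,-27,0,0,1],[-28,-27,0,0,1],[-28,-27,0,0,1],[-28,-27,0,0,1],[-28,-27,0,-0.117,1],[0,0,0,-0.117,1],[0,0,0,0,1]])

```text
clock: 2.02
ee_pos: [561.5, -177.8, 229.9]
orientation: [[-0.999, 0.042, -0.001], [0.042, 0.999, 0.001], [0.002, 0.001, -1.0]]
force: [-0.6, 0.0, -0.2]
grip_width: 0.999
grip_force: 0.0
```

Run:
```python
from h import *
s=ctrl.get_state();p=camera_params("wrist");print(s["ee_pos"],s["orientation"],p)
R=np.array(p["R"]);print(-R.T@np.array(p["t"]))
cv2.imwrite("pics/w1.png",snapshot("wrist")[:,:,::-1])
```

```text
[ 561.51 -177.78  229.93] [[-1.    0.04 -0.  ]
 [ 0.04  1.    0.  ]
 [ 0.    0.   -1.  ]] {'intrinsics': array([[309.71,   0.  , 326.13],
       [  0.  , 309.71, 200.2 ],
       [  0.  ,   0.  ,   1.  ]]), 'R': array([[ 0.04,  1.  ,  0.  ],
       [ 0.95, -0.04,  0.31],
       [ 0.31, -0.01, -0.95]]), 't': array([ 152.48, -580.34,  203.09])}
[ 482.37 -173.2   372.31]
```

View pics/w1.png

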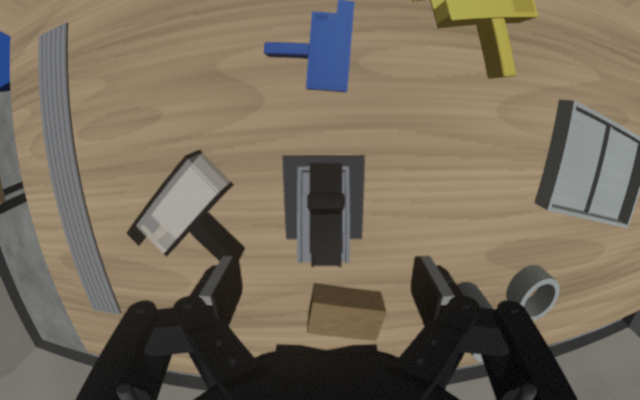

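Run:
```python
from h import *
r=ray("wrist",325.2,200.3);print(plane("wrist",325.2,200.3,132),plane("wrist",325.2,200.3,137))
print(tri(r,ray("scene",271.3,230.3)),tri(r,ray("top",384.7,181.5)),tri(r,ray("scene",271.3,230.3),ray("top",384.7,181.5)))
print([plane("wrist",u,v,5) for u,v in((284,156),(364,156),(363,240),(286,239))])
```

```text
[ 559.83 -175.37  132.  ] [ 558.21 -175.29  137.  ]
(array([ 560.7 , -175.24,  129.51]), [np.float64(0.17588554951092386), np.float64(0.1758855495109494)]) (array([ 558.35, -175.62,  140.11]), [np.float64(1.1548828825125736), np.float64(1.1548828825125879)]) (array([ 561.31, -176.17,  130.73]), [np.float64(1.2794283707545024), np.float64(0.7751143369345733), np.float64(1.600320412526832)])
[array([ 542.64, -224.52,    5.  ]), array([ 547.  , -128.06,    5.  ]), array([ 658.17, -130.12,    5.  ]), array([ 652.2 , -231.28,    5.  ])]
```

Emit:
drive_tool(plan=[[-5.5,1.6,32,0,1],[0,0,32,0,1],[0,0,32,0,1],[0,0,24,0,1],[0,0,12,0,1],[0,0,0,0,0],[0,0,0,0,0],[0,0,0,0,0],[0,0,0,0,0],[0,0,0,0,0],[0,0,0,0,0],[0,0,0,0,0]])

```text
clock: 3.07
ee_pos: [567.7, -175.1, 101.0]
orientation: [[-0.999, 0.041, 0.002], [0.041, 0.999, -0.001], [-0.002, -0.001, -1.0]]
force: [-2.1, -0.3, 6.4]
grip_width: 0.342
grip_force: 59.7
```

Emit:
drive_tool(plan=[[0,0,-8,0,0],[0,0,-16,0,0],[0,0,-25,0,0],[0,0,-25,0,0],[0,0,-16,0,0],[0,0,0,0,0]])

```text
clock: 3.57
ee_pos: [568.9, -175.3, 193.4]
orientation: [[-0.999, 0.041, 0.006], [0.041, 0.999, -0.002], [-0.006, -0.002, -1.0]]
force: [1.0, 0.4, -2.1]
grip_width: 0.342
grip_force: 59.6
```

Run:
```python
from h import *
a=snapshot("scene")[140:310,190:350,::-1];b=snapshot("wrist")[100:300,200:460,::-1];s=ctrl.get_state();print(s["force"],s["ft_torque"],s["grip_width"])
a=cv2.resize(a,None,fx=3,fy=3);b=cv2.resize(b,(312,240));o=np.zeros((510,800,3),np.uint8);o[:,:480]=a;o[:240,484:796]=b
cv2.imwrite("pics/l1.png",np.clip(o*1.5,0,255).astype(np.uint8))
```

```text
[-1.2   0.97 -3.74] [ 0.05  0.11 -0.01] 0.34456716819882266
```

View pics/l1.png

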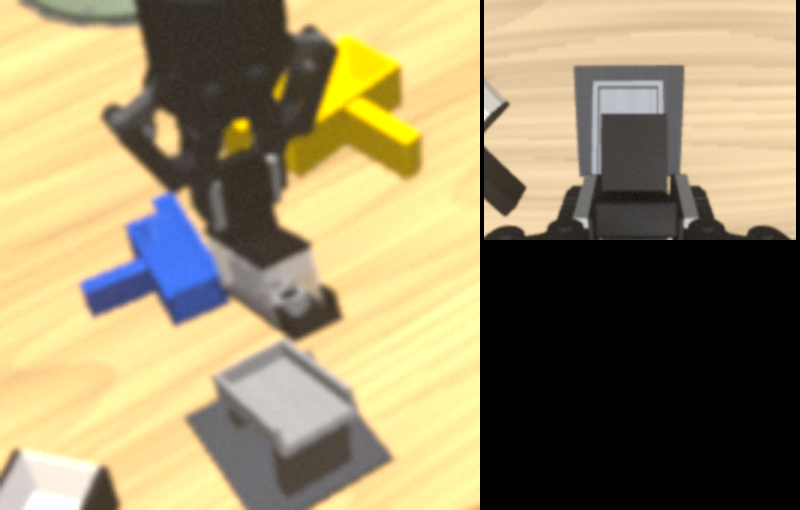

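Emit:
drive_tool(plan=[[1,10,0,0,0],[2,20,0,0,0],[2,28,0,0,0],[2,30,10,0,0],[3,30,15,0,0],[2,28,20,0,0],[2,20,20,0,0],[2,9,20,0,0],[0,0,15,0,0],[0,0,10,0,0],[0,0,5,0,0],[0,0,0,0,0]])

```text
clock: 4.67
ee_pos: [556.6, 1.2, 72.5]
orientation: [[-0.999, 0.041, -0.003], [0.041, 0.999, 0.0], [0.003, 0.0, -1.0]]
force: [-0.2, 0.2, -3.0]
grip_width: 0.344
grip_force: 59.7
```

Emit:
drive_tool(plan=[[0,0,3,0,0],[0,0,3,0,0],[0,0,3,0,0],[0,0,2,0,0],[0,0,0,0,0]])

```text
clock: 5.08
ee_pos: [562.5, -0.3, 68.3]
orientation: [[-0.999, 0.042, 0.01], [0.041, 0.999, -0.002], [-0.01, -0.002, -1.0]]
force: [-1.2, -0.5, 21.9]
grip_width: 0.341
grip_force: 62.9
```

Emit:
drive_tool(plan=[[0,0,2,0,0],[0,0,2,0,0],[0,0,0,0,0]])

```text
clock: 5.33
ee_pos: [566.1, -0.7, 67.1]
orientation: [[-0.999, 0.041, 0.017], [0.041, 0.999, -0.003], [-0.017, -0.002, -1.0]]
force: [-1.5, -0.2, 33.7]
grip_width: 0.343
grip_force: 66.0
```

Run:
```python
from h import *
a=snapshot("scene")[100:270,220:400,::-1];s=ctrl.get_state();print(s["ee_pos"],s["force"],s["ft_torque"],s["grip_width"])
cv2.imwrite("pics/p1.png",np.clip(1.5*cv2.resize(a,None,fx=3,fy=3),0,255).astype(np.uint8))
```

```text
[566.09  -0.65  67.18] [-0.13 -0.49 35.14] [-0.03  0.71  0.05] 0.3394921222565676
```

View pics/p1.png

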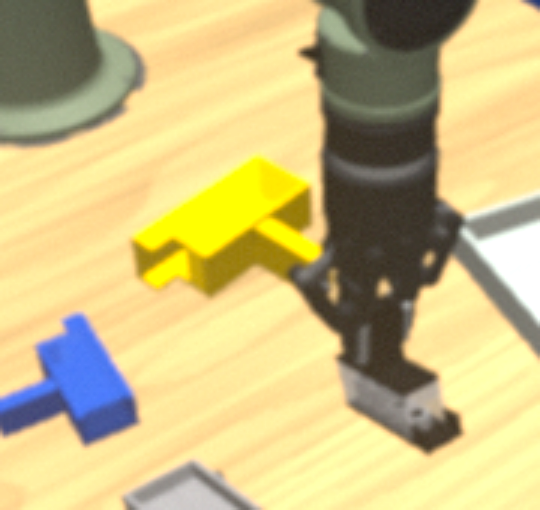

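Emit:
drive_tool(plan=[[0,0,-3,0,0],[0,0,-3,0,0.3],[0,0,0,0,0.33],[0,0,0,0,0.34],[0,0,0,0,0.345],[0,0,0,0,0.35],[0,0,0,0,0.355],[0,0,0,0,0.36],[0,0,0,0,0.365],[0,0,0,0,0.37],[0,0,0,0,0.38],[0,0,0,0,0.42]])

```text
clock: 6.38
ee_pos: [557.7, 1.0, 65.0]
orientation: [[-0.999, 0.041, -0.001], [0.041, 0.999, 0.0], [0.001, 0.0, -1.0]]
force: [-0.8, -0.2, -0.1]
grip_width: 0.42
grip_force: 0.0
```

Emit:
drive_tool(plan=[[0,0,0,0,0.6],[0,0,-10,0,1],[0,0,-30,0,1],[0,0,-35,0,1],[0,0,-35,0,1],[0,0,-30,0,1],[40,0,0,0,1],[0,0,0,0,1]])

```text
clock: 7.05
ee_pos: [512.0, 3.5, 206.4]
orientation: [[-0.999, 0.04, -0.005], [0.04, 0.999, 0.0], [0.005, 0.0, -1.0]]
force: [-0.5, 1.4, -2.1]
grip_width: 0.998
grip_force: 0.0
```

Run:
```python
from h import *
s=ctrl.get_state();print(s["ee_pos"],s["orientation"])
p=camera_params("wrist");np.save("p2.npy",p,allow_pickle=True)
w=snapshot("wrist")[:,:,::-1];a=snapshot("scene")[:,:,::-1];t=snapshot("top")[:,:,::-1]
for n,i in(("w2",w),("s2",a),("t2",t)):cv2.imwrite(f"pics/{n}.png",i)
o=np.zeros((600,800,3),np.uint8)
o[:340,:640]=w[:340];o[360:600,:320]=cv2.resize(a[160:240,290:395],(320,240))
o[360:600,330:650]=cv2.resize(t[140:240,250:384],(320,240))
cv2.imwrite("pics/w2c.png",o)
```

```text
[511.97   3.48 206.44] [[-1.    0.04 -0.  ]
 [ 0.04  1.    0.  ]
 [ 0.    0.   -1.  ]]
```

View pics/w2c.png

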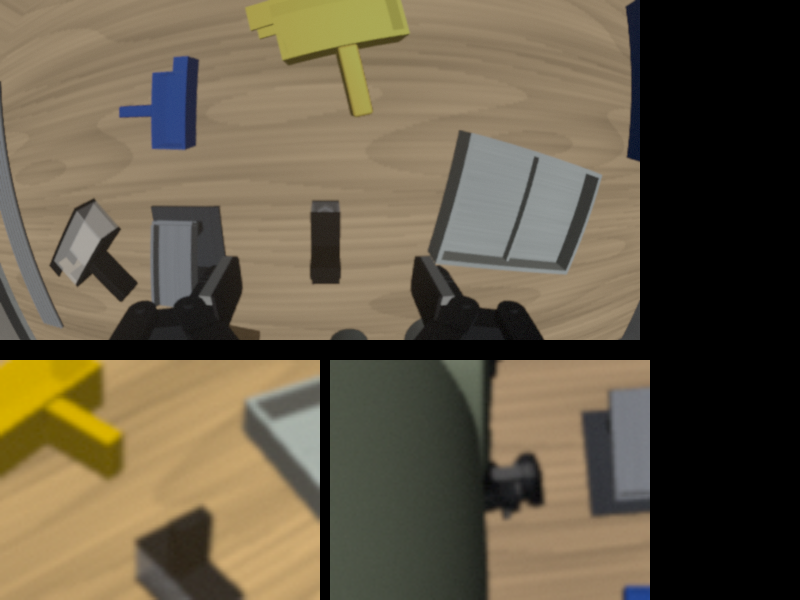

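Run:
```python
from h import *
p=np.load("p2.npy",allow_pickle=True).item()
for z in(0,4,41,45,95):print(z,[plane("wrist",u,v,z,p)[:2] for u,v in((312,202),(340,202),(325,213),(311,283),(340,283))])
def px(n,X):
    q=camera_params(n);K=np.array(q["intrinsics"]);c=np.array(q["R"])@X+np.array(q["t"]);c=K@c;return c[:2]/c[2]
a=cv2.imread("pics/s2.png");g=a.max(2)
v,u=px("scene",np.array([595,0,40.]))[::-1];print(u,v)
y0,x0=int(v)-30,int(u)-30
m=g[y0:y0+64,x0:x0+64]
print(x0,y0)
for r in m[::2]:print("".join(" .:-=+*#"[::-1][min(7,int(k)//26)] for k in r))
```

```text
0 [array([546.99, -12.99]), array([548.33,  20.22]), array([561.5 ,   1.86]), array([660.29, -20.91]), array([661.85,  17.66])]
4 [array([545.69, -12.75]), array([547.02,  20.08]), array([560.03,   1.93]), array([657.69, -20.58]), array([659.23,  17.55])]
41 [array([533.63, -10.52]), array([534.82,  18.78]), array([546.44,   2.58]), array([633.63, -17.51]), array([635.  ,  16.53])]
45 [array([532.33, -10.28]), array([533.5 ,  18.64]), array([544.97,   2.65]), array([631.02, -17.18]), array([632.38,  16.41])]
95 [array([516.04,  -7.28]), array([517.02,  16.89]), array([526.6 ,   3.52]), array([598.5 , -13.05]), array([599.64,  15.03])]
352.77936137846154 230.69078797394766
322 200
 .......             ....                                   .:-=
.....               ...                                      ..:
..                   .            . ..                     .....
                             ...                     .........  
                               ..::.              ... ...       
                            .:-=+++=:..       ... .....         
                     
[... 947 characters left out ...]
      
.         .         .:===========+++++++++==---:             ...
      ..              .-=+=========++++==-----:.         . .    
   ..                   :-===============-------:.     . .      
..                        :-===========---=+==+++-:...          
                           .:==+=========++++++**++-.           
                             .:-=+===+++++++++++**+=:           
                               .:-=+++++++++++++**+-.           
                                 .:=+***+++++++++=:.            
                                  ..:=+***+++=-:.               
                               .     .:=++=-:.                  
                           ..          ....
```

Run:
```python
from h import *
p=np.load("p2.npy",allow_pickle=True).item()
P=np.array([plane("wrist",u,v,35,p) for u,v in((471,132),(601,175),(568,272),(440,262))]);print(P,P.mean(0),[np.linalg.norm(P[i]-P[i-1]) for i in range(4)])
print(plane("wrist",459,131,0,p),plane("wrist",430,253,0,p))
print("rib",plane("wrist",537,157,18,p),plane("wrist",507,260,18,p))
i=cv2.imread("pics/top0.png")
# edges of tray in top: use gradient profile
print("rib top",plane("top",197.5,184,18),plane("top",190.5,247,18))
def px(n,X):
    q=camera_params(n);K=np.array(q["intrinsics"]);c=np.array(q["R"])@X+np.array(q["t"]);c=K@c;return c[:2]/c[2]
```

```text
[[462.72 164.8   35.  ]
 [512.27 398.35  35.  ]
 [665.07 371.13  35.  ]
 [618.61 139.39  35.  ]] [564.67 268.42  35.  ] [np.float64(157.95165114657127), np.float64(238.7532963476392), np.float64(155.20319753741833), np.float64(236.3527836210463)]
[465.17 165.76   0.  ] [624.1  137.87   0.  ]
rib [492.55 275.96  18.  ] [637.05 251.75  18.  ]
rib top [637.76 247.9   18.  ] [488.77 269.68  18.  ]
```

Emit:
drive_tool(plan=[[-40,0.5,0,0,1],[-40,0,0,0,1],[0,0,0,-0.124,1],[0,0,0,-0.124,1],[0,0,0,-0.124,1],[0,0,0,-0.124,1],[0,0,0,-0.124,1],[0,0,0,-0.124,1],[0,0,0,-0.124,1],[0,0,0,-0.124,1],[0,0,0,-0.124,1],[0,0,0,-0.124,1]])

```text
clock: 8.2
ee_pos: [599.3, -0.3, 205.3]
orientation: [[-0.357, -0.934, 0.001], [-0.934, 0.357, -0.0], [-0.0, -0.001, -1.0]]
force: [-0.6, -0.0, 0.0]
grip_width: 1.003
grip_force: 0.0
```

Emit:
drive_tool(plan=[[0,0,0,-0.124,1],[0,0,0,-0.124,1],[0,0,0,-0.08,1],[0,0,0,0,1],[0,0,0,0,1]])

```text
clock: 8.62
ee_pos: [598.9, -0.3, 205.3]
orientation: [[-0.046, -0.999, 0.001], [-0.999, 0.046, -0.0], [0.0, -0.001, -1.0]]
force: [-0.9, -0.2, 0.1]
grip_width: 0.997
grip_force: 0.0
```

Run:
```python
from h import *
s=ctrl.get_state();print(s["ee_pos"],s["orientation"],s["qpos"])
cv2.imwrite("pics/w3.png",snapshot("wrist")[:,:,::-1])
```

```text
[598.92  -0.25 205.26] [[-0.05 -1.    0.  ]
 [-1.    0.05 -0.  ]
 [ 0.   -0.   -1.  ]] [ -7.08  24.83  -5.75  59.39  -0.   -94.46]
```

View pics/w3.png

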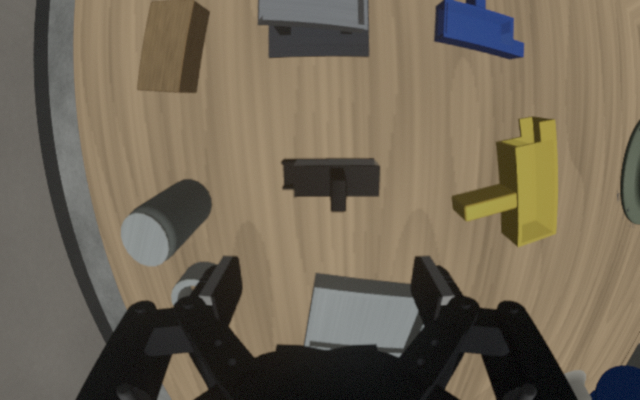

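Run:
```python
from h import *
print(plane("wrist",339,211.5,95),plane("wrist",331,211.5,95),plane("wrist",347,211.5,95))
print("lid ends",plane("wrist",293,196,45),plane("wrist",379,194,45),"back bottom/base",plane("wrist",378,159,0))
```

```text
[588.41  14.94  95.  ] [595.36  14.62  95.  ] [581.45  15.26  95.  ]
lid ends [633.7   14.37  45.  ] [545.17  16.16  45.  ] back bottom/base [538.9  -11.91   0.  ]
```

Emit:
drive_tool(plan=[[0,10,30,0.02,1],[0,0,36,0,1],[0,0,36,0,1],[0,0,30,0,1],[0,0,13,0,1],[0,0,0,0,0],[0,0,0,0,0],[0,0,0,0,0],[0,0,0,0,0],[0,0,0,0,0],[0,0,0,0,0],[0,0,0,0,0]])

```text
clock: 9.67
ee_pos: [589.1, 0.2, 61.7]
orientation: [[-0.064, -0.998, 0.003], [-0.998, 0.064, -0.0], [0.0, -0.003, -1.0]]
force: [-0.2, 0.4, 5.8]
grip_width: 0.157
grip_force: 60.0
```

Emit:
drive_tool(plan=[[0,0,0,0,0],[0,0,0,0,0],[0,0,-8,0,0],[0,0,-12,0,0],[0,0,-20,0,0],[0,0,-20,0,0],[0,0,-10,0,0],[0,0,0,0,0]])

```text
clock: 10.33
ee_pos: [589.6, 0.1, 132.8]
orientation: [[-0.064, -0.998, 0.004], [-0.998, 0.064, -0.001], [0.0, -0.004, -1.0]]
force: [0.5, 1.1, -2.7]
grip_width: 0.153
grip_force: 58.8
```

Emit:
drive_tool(plan=[[-8,5.5,0,0,0],[-16.5,11,0,0,0],[-25,17,0,0,0],[-29,19.5,0,0,0],[-29,19.5,0,0,0],[-29,19.5,0,0,0],[-29,19.5,0,0,0],[-25,17,0,0,0],[-16.5,11,0,0,0],[-9,6,0,0.06,0],[-2,2,0,0.062,0],[0,0,0,0,0]])

```text
clock: 11.33
ee_pos: [452.2, 228.2, 128.8]
orientation: [[-0.183, -0.983, -0.003], [-0.983, 0.183, -0.001], [0.001, 0.003, -1.0]]
force: [-0.3, 0.4, -3.1]
grip_width: 0.153
grip_force: 58.8
```

Run:
```python
from h import *
s=ctrl.get_state();print(s["ee_pos"],s["orientation"],s["qpos"])
cv2.imwrite("pics/w4.png",snapshot("wrist")[:,:,::-1])
X=np.array([.983,-.187]);Y=np.array([.187,.983]);O=s["orientation"];sx=-O[:2,1]
m=s["ee_pos"][:2]+60*sx;print("mouth in tray",(m-[565,267])@X,(m-[565,267])@Y)
```

```text
[452.19 228.24 128.77] [[-0.18 -0.98 -0.  ]
 [-0.98  0.18 -0.  ]
 [ 0.    0.   -1.  ]] [ 18.41  19.83 -25.82  44.54   0.03 -61.04]
mouth in tray -43.60627180613694 -58.96356021388695
```

Emit:
drive_tool(plan=[[0,0,8,0,0],[0,6,10,0,0],[0,12,2,0,0],[0,7,0,0,0],[0,0,0,0,0],[0,-10,0,0,0],[0,-25,0,0,0],[0,-30,0,0,0],[0,30,0,0,0],[0,25,0,0,0],[0,10,0,0,0],[0,0,0,0,0]])

```text
clock: 12.38
ee_pos: [429.0, 231.7, 110.1]
orientation: [[-0.184, -0.983, -0.002], [-0.983, 0.184, -0.0], [0.001, 0.001, -1.0]]
force: [-0.1, -0.2, -2.1]
grip_width: 0.155
grip_force: 59.9
```

```bash
cat > look.py <<'E'
from h import *
import sys
k=sys.argv[1];s=ctrl.get_state();print(s["clock"],s["ee_pos"],s["orientation"].round(3).tolist(),s["grip_width"],s["force"])
X=np.array([.983,-.187]);Y=np.array([.187,.983]);C=np.array([565,267.])
m=s["ee_pos"][:2]-60*s["orientation"][:2,1];print("mouth",(m-C)@X,(m-C)@Y)
P=[np.r_[C+a*X+b*Y,6] for a,b in((-74,-114),(74,-114),(74,114),(-74,114))]
for n in("scene","top"):
    i=snapshot(n)[:,:,::-1].copy();cv2.imwrite(f"pics/{n}_{k}.png",i);b=cv2.imread(f"pics/{n}0.png")
    q=camera_params(n);K=np.array(q["intrinsics"])
    pp=[(lambda c:c[:2]/c[2])(K@(np.array(q["R"])@p+np.array(q["t"]))) for p in P]
    M=np.zeros(i.shape[:2],np.uint8);cv2.fillPoly(M,[np.int32(pp)],255)
    d=cv2.absdiff(i,b).max(2);d=cv2.bitwise_and((d>30).astype(np.uint8)*255,M)
    nn,_,st,ce=cv2.connectedComponentsWithStats(d)
    for j in range(1,nn):
        if st[j,4]>=8:
            w=plane(n,*ce[j],12)[:2]-C;print(n,"area",st[j,4],"px",ce[j],"tray",w@X,w@Y)
E
python3 look.py a
```

```text
12.3833 [428.96 231.71 110.08] [[-0.184, -0.983, -0.002], [-0.983, 0.184, -0.0], [0.001, 0.001, -1.0]] 0.15548035746673505 [-0.14 -0.17 -2.1 ]
mouth -67.08808602951814 -59.93332774073696
scene area 53 px [403.92 186.75] tray -15.041162943021742 -55.873238655607295
top area 963 px [169.04 237.01] tray -55.44301090542663 44.008495613359614
top area 41 px [213.49 225.27] tray -20.384326345019364 -55.68352425851337
```

Emit:
drive_tool(plan=[[0,-10,0,0,0],[0,-25,0,0,0],[0,-30,0,0,0],[0,30,0,0,0],[0,25,0,0,0],[0,10,0,0,0],[0,0,0,0,0]])

```text
clock: 13.07
ee_pos: [429.5, 231.8, 110.2]
orientation: [[-0.184, -0.983, -0.001], [-0.983, 0.184, -0.0], [0.001, 0.001, -1.0]]
force: [-0.1, -0.2, -2.0]
grip_width: 0.155
grip_force: 60.4
```

```bash
python3 look.py b
```

```text
13.0667 [429.53 231.81 110.18] [[-0.184, -0.983, -0.001], [-0.983, 0.184, -0.0], [0.001, 0.001, -1.0]] 0.1550348838339543 [-0.14 -0.21 -1.99]
mouth -66.553174276916 -59.741799586462676
scene area 73 px [395.6  177.97] tray -53.47676907377522 -55.76323624788195
scene area 52 px [403.85 186.77] tray -15.08501922188825 -56.08110577815084
scene area 95 px [417.44 199.36] tray 38.76336160352521 -52.589287925022084
top area 41 px [217.1  192.88] tray 58.1259519542333 -53.309700871259714
top area 42 px [215.67 207.02] tray 23.481415366294065 -54.70322039035636
top area 1033 px [171.68 237.22] tray -55.46294910334728 37.77122209742653
top area 40 px [213.55 225.35] tray -20.566313891604047 -55.856607183127046
```

Run:
```python
import cv2,numpy as np
s=cv2.imread("pics/scene_b.png")[130:230,350:500];t=cv2.imread("pics/top_b.png")[165:265,120:255]
o=np.zeros((500,800,3),np.uint8);a=cv2.resize(s,(525,350),interpolation=2);b=cv2.resize(t,(270,200),interpolation=2)
o[:350,:525]=a;o[:200,530:]=b;cv2.imwrite("pics/c5.png",np.clip(o*1.4,0,255).astype(np.uint8))
```

```text
(no output)
```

View pics/c5.png

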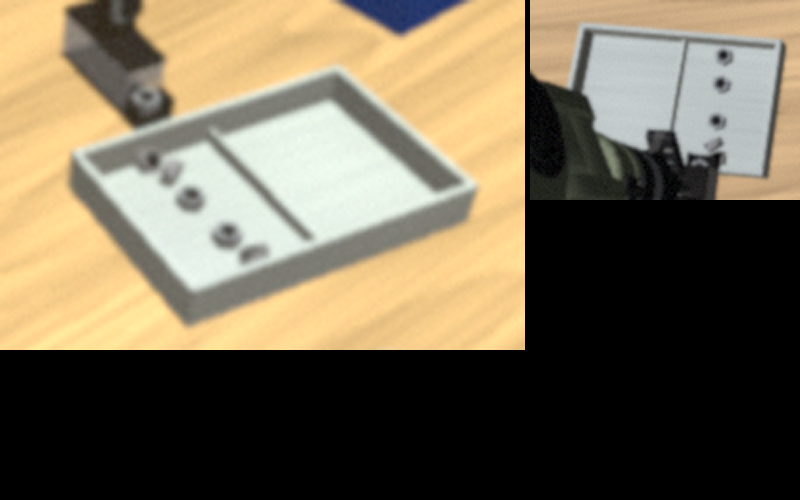

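The picture shows five nuts in the -y half, one of them landing near the -x wall, and one left in the mouth at crop (147,98). I'll put the last one in the +y half and later carry one across with the fingers.

Emit:
drive_tool(plan=[[-5,0,0,0,0],[-11,0,0,0,0],[-17,0,0,0,0],[-22,0,0,0,0],[-24,0,0,0,0],[-20,0,0,0,0],[-13,0,0,0,0],[-6,0,0,0,0],[0,0,0,0,0]])

```text
clock: 13.92
ee_pos: [452.9, 349.8, 110.2]
orientation: [[-0.183, -0.983, 0.001], [-0.983, 0.183, 0.001], [-0.001, -0.001, -1.0]]
force: [-0.6, 0.5, -0.8]
grip_width: 0.15
grip_force: 60.4
```

Emit:
drive_tool(plan=[[0,-10,0,0,0],[0,-25,0,0,0],[0,-30,0,0,0],[0,30,0,0,0],[0,25,0,0,0],[0,10,0,0,0],[0,0,0,0,0],[0,0,0,0,0]])

```text
clock: 14.58
ee_pos: [452.6, 347.4, 110.6]
orientation: [[-0.185, -0.983, 0.001], [-0.983, 0.185, -0.0], [0.0, -0.001, -1.0]]
force: [0.0, -0.4, -1.9]
grip_width: 0.16
grip_force: 60.7
```

```bash
python3 look.py c
```

```text
14.5833 [452.63 347.38 110.64] [[-0.185, -0.983, 0.001], [-0.983, 0.185, -0.0], [0.0, -0.001, -1.0]] 0.16037173301187846 [ 0.04 -0.42 -1.95]
mouth -65.45205447359317 58.12280746692413
scene area 75 px [395.53 177.91] tray -53.7806230515327 -55.778390174629926
scene area 52 px [447.   180.92] tray 16.32399427746892 55.29678303441961
scene area 54 px [403.89 186.69] tray -15.30350089099702 -55.804183352735066
scene area 56 px [414.29 197.29] tray 29.122227748216563 -55.160790312326604
scene area 13 px [422.69 203.  ] tray 55.127915748557754 -48.7796298096725
top area 46 px [217.   192.85] tray 58.18322458645434 -53.06600510058096
top area 46 px [215.67 206.87] tray 23.85451220757493 -54.66833808553831
top area 56 px [169.25 208.64] tray 11.5988487252015 54.80283572388052
top area 46 px [213.54 225.39] tray -20.664789052715612 -55.855071406974815
top area 91 px [212.7 240.6] tray -56.33902836939105 -58.92397501779122
top area 130 px [153.15 241.26] tray -67.98381664974062 79.33725742860052
```

Emit:
drive_tool(plan=[[8,6,0,0,0],[17,13,0,0,0],[24,18,0,0,0],[24,18,0,0,0],[20,15,0,0,0],[14,11,0,0,0],[8,7,0,0,0],[0,0,15,0,0],[0,0,18,0,0],[0,0,10,0,0],[0,0,2,0,0],[0,0,0,0,0]])

```text
clock: 15.68
ee_pos: [345.0, 251.1, 65.1]
orientation: [[-0.185, -0.983, -0.0], [-0.983, 0.185, -0.0], [0.0, 0.0, -1.0]]
force: [-0.4, -0.0, -1.8]
grip_width: 0.149
grip_force: 60.6
```

Emit:
drive_tool(plan=[[0,0,2,0,0],[0,0,1,0,0],[0,0,0,0,0]])

```text
clock: 15.93
ee_pos: [344.9, 251.4, 62.7]
orientation: [[-0.185, -0.983, 0.001], [-0.983, 0.185, 0.0], [-0.001, -0.001, -1.0]]
force: [0.6, -0.3, -2.1]
grip_width: 0.156
grip_force: 60.6
```

Still hanging, so I'll lower it a little more, release it and retreat.

Emit:
drive_tool(plan=[[0,0,1,0,0],[0,0,1,0,0],[0,0,0,0,0]])

```text
clock: 16.18
ee_pos: [344.9, 251.5, 61.7]
orientation: [[-0.184, -0.983, 0.002], [-0.983, 0.184, 0.001], [-0.001, -0.001, -1.0]]
force: [-3.8, -1.4, 12.6]
grip_width: 0.153
grip_force: 62.9
```

Emit:
drive_tool(plan=[[0,0,-1,0,0.3],[0,0,0,0,0.6],[0,0,0,0,0.9],[0,0,0,0,1],[0,0,-20,0,1],[0,0,-35,0,1],[0,0,-40,0,1],[0,0,-40,0,1],[0,-35,0,0,1],[0,-40,0,0,1],[0,-40,0,0,1],[0,-40,0,0,1]])

```text
clock: 17.18
ee_pos: [498.3, 222.2, 196.7]
orientation: [[-0.184, -0.983, 0.001], [-0.983, 0.184, 0.0], [-0.001, -0.001, -1.0]]
force: [0.3, 1.0, 0.3]
grip_width: 1.0
grip_force: 0.0
```

Emit:
drive_tool(plan=[[0,-40,0,0.121,0.5],[0,0,0,0.121,0.5],[0,0,0,0.121,0.5],[0,0,0,0.121,0.5],[0,0,0,0.121,0.5],[0,0,0,0.121,0.5],[0,0,0,0.121,0.5],[0,0,0,0.121,0.5],[0,0,0,0.121,0.5],[0,0,0,0.121,0.5],[0,0,0,0.121,0.5],[0,0,0,0.121,0.5]])

```text
clock: 18.18
ee_pos: [535.8, 215.1, 195.9]
orientation: [[-0.997, 0.073, -0.001], [0.073, 0.997, -0.0], [0.001, -0.0, -1.0]]
force: [-0.2, 0.6, -0.0]
grip_width: 0.499
grip_force: 0.0
```

Emit:
drive_tool(plan=[[0,0,0,0.118,0.5],[0,0,0,0,0.5]])

```text
clock: 18.35
ee_pos: [535.8, 215.1, 195.9]
orientation: [[-0.983, 0.186, -0.001], [0.186, 0.983, -0.0], [0.001, -0.0, -1.0]]
force: [0.2, 0.0, -0.5]
grip_width: 0.501
grip_force: 0.0
```

```bash
python3 look.py d
python3 - <<'E'
from h import *
w=snapshot("wrist")[:,:,::-1].copy();p=camera_params("wrist");np.save("p4.npy",p,allow_pickle=True);cv2.imwrite("pics/w4b.png",w)
cv2.imwrite("pics/w4b.png",w)
E
```

```text
18.35 [535.79 215.09 195.87] [[-0.983, 0.186, -0.001], [0.186, 0.983, -0.0], [0.001, -0.0, -1.0]] 0.5012677084187057 [ 0.17  0.02 -0.46]
mouth -18.927357831086773 -116.5254618746265
scene area 74 px [395.62 177.93] tray -53.58975631453744 -55.631183023387344
scene area 52 px [447.   180.92] tray 16.32399427746892 55.29678303441961
scene area 53 px [403.79 186.72] tray -15.313079573919888 -56.08994385003763
scene area 54 px [414.41 197.37] tray 29.51009928466936 -55.071079241713804
scene area 13 px [422.69 203.  ] tray 55.127915748557754 -48.7796298096725
top area 1586 px [175.27 198.71] tray 36.653993692145335 44.46901731348445
top area 42 px [217.07 192.95] tray 57.93910922249793 -53.27256390507783
top area 41 px [215.73 207.1 ] tray 23.31482516371065 -54.882343615867725
top area 40 px [213.53 225.35] tray -20.57058435053637 -55.79797832351241
top area 75 px [213.01 240.75] tray -56.61558428164494 -59.69102415424014
```

View pics/w4b.png

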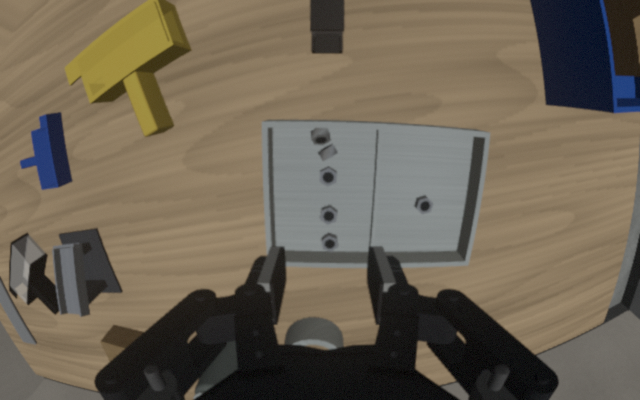

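Run:
```python
from h import *
p=np.load("p4.npy",allow_pickle=True).item();s=ctrl.get_state();O=s["orientation"]
X=np.array([.983,-.187]);Y=np.array([.187,.983]);C=np.array([565,267.])
for u,v in((329,214),(328,175),(424,204),(376,195),(375,131)):
    q=plane("wrist",u,v,16,p);print(q,(q[:2]-C)@X,(q[:2]-C)@Y,"tool",O.T@(q-s["ee_pos"]))
c,d=ray("wrist",329,214,p);print(tri((c,d),ray("top",215.73,207.1),ray("scene",414.4,197.4)))
```

```text
[577.72 212.31  16.  ] 22.73388878898124 -51.38096728228241 tool [-41.75   4.88 180.02]
[533.77 219.18  16.  ] -21.752893904433876 -52.846930964550054 tool [  2.72   3.67 180.04]
[585.91 320.78  16.  ] 10.498757563117072 56.7772965564928 tool [-30.15 113.04 180.01]
[565.29 267.05  16.  ] 0.2702743236872879 0.10567816799699256 tool [-19.6   56.46 180.02]
[495.72 276.07  16.  ] -69.8002294118696 -4.043770064987269 tool [ 50.45  52.72 180.05]
(array([580.19, 211.23,   6.77]), [np.float64(1.0681402136285336), np.float64(1.6106823477853556), np.float64(0.5888692697000573)])
```

Emit:
drive_tool(plan=[[-21,2.2,20,0,0.5],[-21,2.3,35,0,0.5],[0,0,38,0,0.5],[0,0,38,0,0.5],[0,0,34,0,0.5],[0,0,17,0,0.5],[0,0,6,0,0.5],[0,0,0,0,0.5]])

```text
clock: 19.17
ee_pos: [576.6, 211.5, 6.7]
orientation: [[-0.983, 0.183, -0.004], [0.183, 0.983, -0.001], [0.003, -0.001, -1.0]]
force: [-0.6, -0.1, 1.2]
grip_width: 0.503
grip_force: 0.0
```

Emit:
drive_tool(plan=[[0,0,0,0,0],[0,0,0,0,0],[0,0,0,0,0],[0,0,0,0,0],[0,0,0,0,0],[0,0,0,0,0]])

```text
clock: 19.67
ee_pos: [579.8, 212.3, 10.4]
orientation: [[-0.983, 0.184, 0.004], [0.184, 0.983, 0.001], [-0.004, 0.002, -1.0]]
force: [-0.1, 0.3, 6.6]
grip_width: 0.187
grip_force: 58.8
```

Emit:
drive_tool(plan=[[0,0,-8,0,0],[0,0,-16,0,0],[0,0,-20,0,0],[0,0,0,0,0]])

```text
clock: 20.0
ee_pos: [580.6, 212.5, 56.6]
orientation: [[-0.983, 0.184, 0.006], [0.184, 0.983, 0.001], [-0.006, 0.002, -1.0]]
force: [1.8, 0.4, -0.0]
grip_width: 0.188
grip_force: 58.6
```

Emit:
drive_tool(plan=[[5,10,0,0,0],[10,20,0,0,0],[12,26,0,0,0],[12,26,0,0,0],[8,18,0,0,0],[3,8,5,0,0],[0,0,15,0,0],[0,0,13,0,0],[0,0,7,0,0],[0,0,0,0,0]])

```text
clock: 20.83
ee_pos: [547.5, 326.7, 10.9]
orientation: [[-0.983, 0.184, -0.002], [0.184, 0.983, -0.001], [0.002, -0.002, -1.0]]
force: [-0.2, -0.4, -0.3]
grip_width: 0.186
grip_force: 58.9
```

Width still 0.186, so it holds the nut. I'll release it, lift and retreat towards the robot.

Emit:
drive_tool(plan=[[0,0,0,0,0.2],[0,0,0,0,0.35],[0,0,0,0,0.4],[0,0,-10,0,0.4],[0,0,-30,0,0.4],[0,0,-40,0,0.4],[0,0,-40,0,0.4],[0,0,-40,0,0.4],[0,0,-30,0,0.4],[0,0,0,0,0.4]])

```text
clock: 21.67
ee_pos: [552.6, 328.9, 211.4]
orientation: [[-0.983, 0.184, 0.012], [0.184, 0.983, 0.005], [-0.011, 0.008, -1.0]]
force: [0.6, 0.3, 0.3]
grip_width: 0.403
grip_force: 0.0
```

```bash
python3 look.py e
python3 - <<'E'
from h import *
p=camera_params("wrist");w=snapshot("wrist")[:,:,::-1].copy();cv2.imwrite("pics/w5.png",w)
q=camera_params("wrist");K=q["intrinsics"];g=w.max(2).astype(int)
X=np.array([.983,-.187]);Y=np.array([.187,.983]);C=np.array([565,267.])
# dark blobs inside tray floor by unprojection of every pixel to z=10
u,v=np.meshgrid(np.arange(640),np.arange(400));a=(u-K[0,2])/K[0,0];b=(v-K[1,2])/K[1,1];r=np.hypot(a,b)+1e-9
d=np.stack([a/r*np.sin(r),b/r*np.sin(r),np.cos(r)],-1)@q["R"];c=-q["R"].T@q["t"]
k=(10-c[2])/d[...,2];P=c[:2]+d[...,:2]*k[...,None]-C
x=P@X;y=P@Y
M=((abs(x)<70)&(abs(y)<110)&(abs(y)>6)&(k>0));med=np.median(g[M])
m=(M&(g<med-25)).astype(np.uint8)
n,l,st,ce=cv2.connectedComponentsWithStats(m)
for j in range(1,n):
    if st[j,4]>25:print(st[j,4],ce[j],x[l==j].mean(),y[l==j].mean())
E
```

```text
21.6667 [552.56 328.85 211.41] [[-0.983, 0.184, 0.012], [0.184, 0.983, 0.005], [-0.011, 0.008, -1.0]] 0.4027913931273462 [0.62 0.31 0.3 ]
mouth -23.605341366243124 -1.5629575518935526
scene area 52 px [437.21 172.12] tray -23.719837929624447 54.802757755607956
scene area 73 px [395.6  177.97] tray -53.47676907377522 -55.76323624788195
scene area 52 px [447.   180.92] tray 16.32399427746892 55.29678303441961
scene area 52 px [403.85 186.77] tray -15.08501922188825 -56.08110577815084
scene area 13 px [422.69 203.  ] tray 55.127915748557754 -48.7796298096725
top area 50 px [217.08 192.92] tray 58.02001435730365 -53.28201369877532
top area 58 px [169.21 208.55] tray 11.810419345529523 54.94198757885112
top area 56 px [166.73 225.14] tray -28.08237376468776 54.10980453594539
top area 47 px [213.47 225.34] tray -20.55773722979832 -55.66131348788612
top area 95 px [212.6  240.59] tray -56.32204233596275 -58.67904737900051
205 [218.49 144.25] -63.500159724679754 -64.01778939867
142 [225.77 157.61] -47.83201604402523 -56.209935577055795
192 [324.95 171.95] -30.282353187668708 56.43903978579156
201 [230.4  179.38] -22.230304479370027 -52.507353993452654
204 [324.93 205.49] 9.058233051307804 56.50386639709612
219 [238.37 242.05] 57.35817885182699 -50.256514445148945
76 [288.28 248.64] 64.84308575615303 12.000167283601527
68 [363.94 248.81] 64.81861657753466 104.11918366721208
32 [212.5  249.56] 69.24262338877693 -86.74511196405876
```

Run:
```python
from h import *
q=camera_params("scene");K=q["intrinsics"]
def px(X):
    c=K@(q["R"]@np.array(X,float)+q["t"]);return c[:2]/c[2]
x=np.array([.983,-.187,0]);y=np.array([.187,.983,0]);o=np.array([345,251.5,0])
for n,l in(("fin+y top",y*15+[0,0,95]),("fin-y top",-y*15+[0,0,95]),("lid front -y",x*44-y*16+[0,0,45]),("lid back -y",-x*44-y*16+[0,0,45]),("chute end",x*60-y*16)):print(n,px(o+l))
g=cv2.imread("pics/scene_e.png").max(2);u,v=px(o+[0,0,45]).astype(int)
print(u-26,v-26)
for r in g[v-26:v+28:2,u-26:u+28]:print("".join("#*+=-:. "[min(7,int(k)//26)] for k in r))
```

```text
fin+y top [370.88 119.27]
fin-y top [361.3  122.05]
lid front -y [368.18 145.85]
lid back -y [352.54 129.6 ]
chute end [370.18 162.18]
339 110
  . ...... ..   ..       .... ....      ..............
........             . ........   . ..................
...             ......................................
           .........................  . ..............
      ...........................    .................
 ........................::--===-:....................
..............    .  .:=+++*****+-................    
........      .....  .-+********+-:.........          
..        ...........:=+********=:...                 
    ...............::-+*********=:.               ....
..............:-==+++***********=..           ........
..............-=+**************+-.       .............
..............:-=+*************+-.   .................
.........    .:--==+***********+=:....................
....         .:---===+***********=-:..................
         . ...:-======+************+=-:...............
     . ... ...-==++++++++************+=-:.............
  ......     .:=+++++++++++***********+-:.............
....          ..-=+++++++++++**++++===-::.............
.          . .....-=+++++++++++=====---:..............
         . ........:-=+++++++++====----:..............
        .............:-=++++++++**+=====-:............
   ....................:-=+++++****++++*+=:...........
  .......................:=+++***********=-...........
..........................:-=+***********=:...........
............................:-=+***++==--:............
..............................:----:...      .........
```

```bash
python3 -c "
from rig import ticket
print(ticket.job_done())"
```

```text
the job is handed in; nothing more can be done
None
```

The job is handed in, with no verdict returned yet: by camera, all six nuts are in the tray (four in the -y half, two in the +y half, one of those carried across the rib with the fingers) and the empty shaker stands upright and released on the bench; I did not measure the can, tape roll or cardboard box again, but kept the arm clear of them.

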